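Bring the pressure gauge round to the front of the parts carousel

ROBOT

A 6-joint arm with a two-finger parallel gripper is mounted at the origin on the work surface. World frame = base frame: x ahead of the robot, y to its left, z up, the work surface at z = 0. Lengths are in m, angles in rad, forces in N, time in s.
With the tool pointing down it reaches from about 0.15 to 0.775 m from the base axis. Payload 6.1 kg.
Tool frame: the origin (TCP) lies at the very end of the fingers, on their centre line; the grasp point (between the pads) lies 19 mm behind it; z points along the fingers, y is the line along which they close (so a half turn about z gives the same grasp; the last joint's range is limited). The gripper opens to 85 mm and grips with 20 to 120 N. Pads are 22 mm wide; open, the fingers measure 114 mm over their backs; the gripper's body (76 mm by 85 mm) begins 54 mm behind the grasp point. The pads swing forward as they close: fully open they stand 13 mm farther back than shut.
Start: joints at [-1.269, 0.126, -0.04, 1.405, 0, 1.571], TCP at [0.156, -0.501, 0.231] pointing down, gripper open.
Joint ranges: [-2.72, 2.72], [-0.95, 1.95], [-1.27, 1.35], [-1.78, 2.02], [-1.46, 1.47], [-3.14, 3.14]. Speed limits (rad/s): [2.39, 2.39, 3.01, 3.14, 3.14, 3.14].

INTERFACE

Orientations are given as a rotation vector (axis times angle).
In Python, from plant import arm gives the robot as it stands.
- The arm moves only by the tool carry_out, never from a script. Its argument "moves" is a list of rows, each a list of 3 entries, a list of its own where there are three numbers: the shift along the tool's x, y, z in units of 50 mm (1.0 is 50 mm), then the turn, a rotation vector about the tool's x, y, z in rad, then the closure, from 0 (fully open) to 1 (shut). In form: [[[x, y, z], [rx, ry, rz], grip], ...]. A call has 1 to 12 rows; each row shifts and turns the commanded pose from where the row before left it, along the tool's axes as they then stand; what a row does not reach is not made up. A row lasts 1/8 s, in which the tool goes at most 62.5 mm and 10.7 degrees, less where a joint would pass 70% of its speed; a pose out of reach is approached as far as the arm can. A call is refused whole if a number of a shift passes 1 or a number of a turn 0.188, either way. A call with a gripper value outside its range is refused whole. The fingers move at their own pace and stop on an object; "grip_force" is the grip in N (left out, the last holds). Time passes only in rows, so rows that do not move let the fingers close. It gives the time, the measured TCP pose, the force, the opening and the grip force at its end, in the units of the state.
- arm.sense(): the state, without advancing time (a new reading comes with each control period).
- arm.capture(name): name is "side" or "top" or "wrist"; returns a dict with "color" (420x560x3 uint8, red, green, blue), "intrinsics" (3x3 intrinsics, pixels), "D" ([k1, k2, p1, p2, k3] as OpenCV has them; the pictures are not rectified), "rvec" (rotation vector, rad) and "tvec" (3), from world to camera coordinates, as OpenCV has them; the wrist camera has in their place "hand_eye" (4x4, takes a point from camera to tool coordinates, whose origin is the TCP and whose axes are the flange's). Camera axes: x right, y down, z forward; pixel columns grow to the right and rows downward; lengths in m; the calibration is good to about 2 mm. A picture is of the moment at which its call begins: read the wrist's pose just before it. There is no depth.
- arm.sign_off(): hands the job in; it is judged then, once.
Trained networks look in the newest picture that a camera, given by its name, has taken for a name from the list of things; names that differ only in an ending like _2 or _b are one class to them, and where a whole thing is asked for, a point or a joint stands for the part that bears it (a point fixed in the world has none). Each returns a list of dicts, best first, with "confidence" (0 to 1); they miss things now and then, are a little off and sometimes report something else, mostly with a low value. They report only what shows in the picture. A call takes as long as a camera call.
- arm.look_for(query, camera): "point" ([x, y, z] in m, in world coordinates, good to about 4 mm: the middle of the surface that is visible of it).
The state is a dict: "time_s": time; "joints": joint angles; "joint_vel": joint speeds; "effort": joint torques, N m; "ee_pos": TCP position; "orientation": TCP orientation; "wrist_force": force on the tool from outside, world axes, zero at the start; "torque": the same for the moment, N m; "gripper_width": finger opening in m; "grip_force": force on a finger pad.
Only numpy, scipy, OpenCV 4.12 (cv2) and the standard library are available. Lean on these libraries where they do the work, as an engineer would, in place of code of your own. Each camera call takes 0.05 s, during which the arm holds its last target. There are 200 camera calls.

TASK

Push the revolving parts carousel round by the rim with the fingertips, gently and without gripping it, until the bay with the pressure gauge (the flat round dial with a needle) stands squarely at the front, right behind the pick tray, and leave it standing still there. Do not touch or lift any of the parts in the bays: they all ride round with the carousel. Leave the other things on the ledge where they are.

Things in the scene. Friction and masses are not known exactly. Their poses are not given: they have to be found in the camera images.
- carousel_base: Fixed foot of the carousel: dark steel disc 190 mm across, 12 mm high; in front of it a shallow open grey pick tray, 75 x 130 mm, 20 mm high, reaching from 134 to 210 mm out from the axis. Origin: on the ledge, on the carousel's vertical axis of turning. Its own -x axis points to the front, through the middle of the pick tray.
- carousel: The turning part: round aluminium tray 250 mm across, rim top 52 mm above the ledge, with six radial dividers (tops 54 mm above the ledge, centre screw 62) that part it into six bays. Origin: on the axis, 22 mm above the ledge; bay floors 6 mm higher. The middle of the gauge's bay lies along its own -x. Turns both ways, no stops or clicks, needs about 1 N at a tab, stays where left.
- tab0 (a point): Finger tab 0 of six, 60 degrees apart: each divider runs on past the rim as an upright tab with a rolled edge 10 mm thick. A tab stands 23 mm out from the rim, to 148 mm from the axis, from 30 to 68 mm above the ledge; a fingertip outside the rim can push it sideways. This point: centre of the rolled edge, 143 mm from the axis, 49 mm above the ledge, at 30 degrees from the carousel's own +x.
- tab1 (a point): Finger tab 1, like tab 0, at 90 degrees from the carousel's own +x, counter-clockwise from above.
- tab2 (a point): Finger tab 2, like tab 0, at 150 degrees from the carousel's own +x, counter-clockwise from above.
- tab3 (a point): Finger tab 3, like tab 0, at 210 degrees from the carousel's own +x, counter-clockwise from above.
- tab4 (a point): Finger tab 4, like tab 0, at 270 degrees from the carousel's own +x, counter-clockwise from above.
- tab5 (a point): Finger tab 5, like tab 0, at 330 degrees from the carousel's own +x, counter-clockwise from above.
- gauge: The pressure gauge: flat round dial 60 mm across, 24 mm high, dark steel case, white face with black tick marks and needle, short brass stem (its end 44 mm from the dial's centre); lies face up, loose, in one bay, stem towards the axis. Origin: centre of the dial's underside, about 80 mm from the carousel's axis. Own +x: along the stem.
- elbow: Brass pipe elbow, about 45 mm, 26 mm high, origin under its middle; lies in one bay at the start, about 80 mm from the carousel's axis. A bystander: it must stay in its bay and not be touched.
- tee: Brass pipe tee, 56 mm long, 25 mm high, origin under its middle; lies in one bay at the start, about 80 mm from the carousel's axis. A bystander: it must stay in its bay and not be touched.
- ball_valve: Brass ball valve with a flat steel lever, 57 mm long, 38 mm high, origin under its middle; lies in one bay at the start, about 80 mm from the carousel's axis. A bystander: it must stay in its bay and not be touched.
- pipe_collar: White plastic pipe collar: a flat ring 44 mm across, 12 mm high, with a 22 mm hole, origin under its middle; lies in one bay at the start, about 80 mm from the carousel's axis. A bystander: it must stay in its bay and not be touched.
- nipple: Brass hexagon nipple, 44 mm long, 25 mm high, origin under its middle; lies in one bay at the start, about 80 mm from the carousel's axis. A bystander: it must stay in its bay and not be touched.
- fluid_bottle: White plastic bottle, 72 mm across, 190 mm high, on the ledge left of the carousel; origin at the centre of its underside. Bystander.
- spanner: Steel spanner 200 mm long, lying on the ledge right of the carousel; origin under its middle. Bystander.
- tape_roll: White roll of thread tape, 58 mm across, 19 mm high, lying on the ledge to the left; origin under its middle. Bystander.

How it is judged:
At the end, for the whole second after the job is handed in: The middle of the gauge is within 18 mm sideways of the line from the carousel's axis to the middle of the pick tray, on the tray's side; the carousel stands still; the gauge and all the other parts lie in their bays; the things on the ledge are within 30 mm of where they were (x of gauge in the frame of carousel_base below -0.05 m and y of gauge in the frame of carousel_base between -0.018 and 0.018 m and angular speed of carousel below 0.05 rad/s and linear speed of gauge below 0.02 m/s and angle between gauge's own z axis and vertical below 0.15 rad and not (z of gauge in the frame of carousel above 0.025 m or horizontal distance between gauge and carousel above 0.118 m) and not (z of elbow in the frame of carousel above 0.025 m or horizontal distance between elbow and carousel above 0.118 m) and not (z of tee in the frame of carousel above 0.025 m or horizontal distance between tee and carousel above 0.118 m) and not (z of ball_valve in the frame of carousel above 0.025 m or horizontal distance between ball_valve and carousel above 0.118 m) and not (z of pipe_collar in the frame of carousel above 0.025 m or horizontal distance between pipe_collar and carousel above 0.118 m) and not (z of nipple in the frame of carousel above 0.025 m or horizontal distance between nipple and carousel above 0.118 m) and distance of each of fluid_bottle, spanner, tape_roll from where it was at the start of the episode below 0.03 m); the robot touches nothing.
It fails at once if the gauge or another part in the bays was touched by the robot (more than 1 N) (contact force between any of the fingers, the arm and gauge above 1 N or contact force between any of the fingers, the arm and elbow above 1 N or contact force between any of the fingers, the arm and tee above 1 N or contact force between any of the fingers, the arm and ball_valve above 1 N or contact force between any of the fingers, the arm and pipe_collar above 1 N or contact force between any of the fingers, the arm and nipple above 1 N).
It fails at once if a part was lifted off its bay floor or left the carousel ((z of gauge in the frame of carousel above 0.025 m or horizontal distance between gauge and carousel above 0.118 m) or (z of elbow in the frame of carousel above 0.025 m or horizontal distance between elbow and carousel above 0.118 m) or (z of tee in the frame of carousel above 0.025 m or horizontal distance between tee and carousel above 0.118 m) or (z of ball_valve in the frame of carousel above 0.025 m or horizontal distance between ball_valve and carousel above 0.118 m) or (z of pipe_collar in the frame of carousel above 0.025 m or horizontal distance between pipe_collar and carousel above 0.118 m) or (z of nipple in the frame of carousel above 0.025 m or horizontal distance between nipple and carousel above 0.118 m)).
It fails at once if the carousel was spun fast (over 3 rad/s) (angular speed of carousel above 3 rad/s).
It fails at once if the carousel was gripped or pushed roughly (over 25 N) (contact force between the fingers and carousel above 25 N).
It fails at once if a thing on the ledge was knocked away (more than 30 mm) (distance of any of fluid_bottle, spanner, tape_roll from where it was at the start of the episode above 0.03 m).
It also fails if it takes over 45 s, if anything falls off the work surface, if the arm or the gripper's body presses on something with over 40 N, if the wrist force passes 120 N, or if a joint passes its speed limit or range.

## Working session

There is one attempt and no reset: what is moved stays moved. The work goes in short steps, Python scripts to look and compute and a tool call to move; the robot and the scene stay as the last step left them, time stands still between calls to the robot, and variables do not carry over. Pictures are saved under pics/ and viewed, at most 10 in all, crops included, and the job is handed in when it is done.

Besides the shell and the picture viewer there is one more tool, called after ">>>" as name(argument=value, ...) on one line, values as JSON. carry_out: Moves the arm, as the interface text tells. Its arguments: {"type":"object","properties":{"moves":{"type":"array"},"grip_force":{"type":"number"}},"required":["moves"]}

```bash
mkdir -p pics
cat > h.py <<'E'
from plant import arm
import numpy as np, cv2
def snap(c,fn):
    r=arm.capture(c); cv2.imwrite('pics/'+fn,r['color'][:,:,::-1]); return r
E
python3 - <<'E'
from h import *
s=arm.sense(); print({k:np.round(v,3) for k,v in s.items()})
a=snap('top','t0.png'); snap('side','s0.png')
for q in ['carousel_base','carousel','gauge','elbow','tee','ball_valve','pipe_collar','nipple','fluid_bottle','spanner','tape_roll','tab0','tab1','tab2','tab3','tab4','tab5']:
    for c in ['top','side']:
        print(q,c,[(np.round(d['point'],3).tolist(),round(d['confidence'],2)) for d in arm.look_for(q,c)[:3]])
E
```

```text
{'time_s': np.float64(0.0), 'joints': array([-1.269,  0.126, -0.041,  1.405, -0.   ,  1.571]), 'joint_vel': array([ 0.   ,  0.001,  0.001, -0.001,  0.001,  0.002]), 'effort': array([ 1.0000e-03, -4.3591e+01,  3.5292e+01,  1.7000e-02, -0.0000e+00,
        0.0000e+00]), 'ee_pos': array([ 0.156, -0.501,  0.23 ]), 'orientation': array([-3.104, -0.472,  0.   ]), 'wrist_force': array([-0.722,  0.449, -1.055]), 'torque': array([-0.01 ,  0.013, -0.027]), 'grip_force': np.float64(0.0), 'gripper_width': np.float64(0.086)}
carousel_base top [([0.402, 0.063, 0.005], 0.59)]
carousel_base side [([0.4, 0.063, 0.001], 0.75)]
carousel top [([0.563, 0.024, 0.028], 0.89)]
carousel side [([0.506, 0.081, 0.052], 0.72), ([0.561, 0.032, 0.034], 0.69)]
gauge top [([0.636, 0.053, 0.052], 0.6), ([0.506, 0.079, 0.049], 0.31)]
gauge side [([0.637, 0.058, 0.054], 0.68)]
elbow top [([0.487, 0.002, 0.05], 0.79)]
elbow side [([0.487, 0.002, 0.052], 0.69)]
tee top [([0.544, -0.052, 0.051], 0.56)]
tee side [([0.551, -0.045, 0.055], 0.64), ([0.56, 0.032, 0.035], 0.57)]
ball_valve top [([0.506, 0.077, 0.052], 0.83)]
ba
[... 399 characters left out ...]
top [([0.554, -0.385, 0.007], 0.79)]
spanner side [([0.553, -0.379, 0.01], 0.9), ([0.641, 0.058, 0.052], 0.6)]
tape_roll top [([0.394, 0.348, 0.021], 0.61)]
tape_roll side [([0.388, 0.354, 0.019], 0.7)]
tab0 top [([0.564, 0.021, 0.026], 0.79)]
tab0 side [([0.559, 0.031, 0.031], 0.83)]
tab1 top [([0.564, 0.021, 0.026], 0.79)]
tab1 side [([0.559, 0.031, 0.031], 0.83)]
tab2 top [([0.564, 0.021, 0.026], 0.79)]
tab2 side [([0.559, 0.031, 0.031], 0.83)]
tab3 top [([0.564, 0.021, 0.026], 0.79)]
tab3 side [([0.559, 0.031, 0.031], 0.83)]
tab4 top [([0.564, 0.021, 0.026], 0.79)]
tab4 side [([0.559, 0.031, 0.031], 0.83)]
tab5 top [([0.564, 0.021, 0.026], 0.79)]
tab5 side [([0.559, 0.031, 0.031], 0.83)]
```

View pics/t0.png

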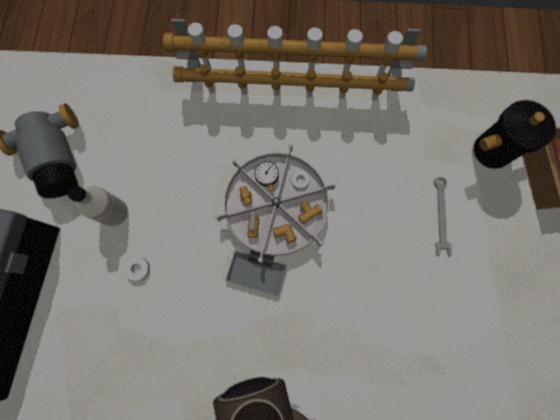

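View pics/s0.png

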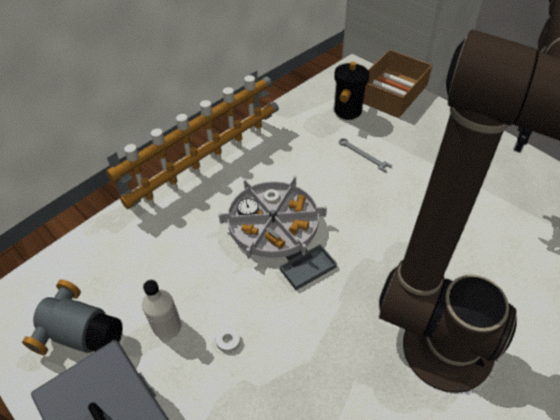

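The top view shows the carousel centred near (276,203), the gauge in the back bay (266,173) and the pick tray at (257,275). The side view agrees. I'll zoom in for the exact tray and tab pixels.

Run:
```python
import cv2
i=cv2.imread('pics/t0.png')[140:310,205:350]
cv2.imwrite('pics/c0.png',cv2.convertScaleAbs(cv2.resize(i,None,fx=3.5,fy=3.5,interpolation=cv2.INTER_CUBIC),alpha=1.5))
```

```text
(no output)
```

View pics/c0.png

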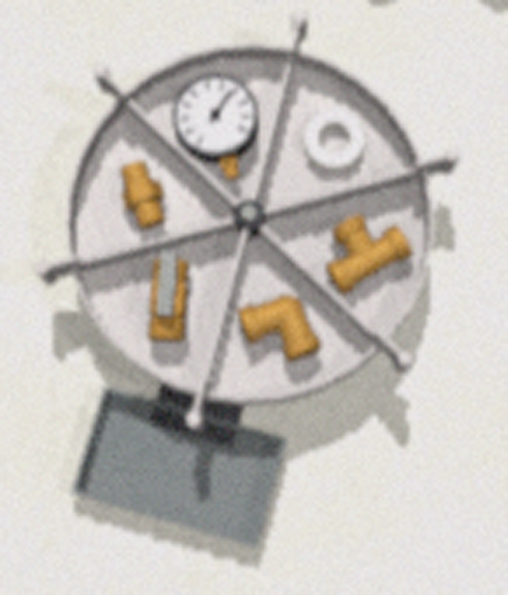

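```bash
cat >> h.py <<'E'
def ray(r,px,z):
    px=np.array(px,float).reshape(-1,1,2)
    n=cv2.undistortPoints(px,r['intrinsics'],r['D']).reshape(-1,2)
    R=cv2.Rodrigues(np.array(r['rvec'],float))[0]; C=-R.T@np.array(r['tvec'],float).ravel()
    d=np.c_[n,np.ones(len(n))]@R
    return (C+d*((z-C[2])/d[:,2])[:,None])[:,:2]
ang=lambda v:np.degrees(np.arctan2(v[...,1],v[...,0]))
E
python3 - <<'E'
from h import *
r=arm.capture('top'); f=lambda p:np.array(p)/3.5+[205-.35,140-.35]
T=ray(r,f([(302,25),(452,163),(404,364),(195,420),(48,275),(102,78)]),.068)
c=T.mean(0); print('tabs',T.round(4).tolist(),'c',c,np.linalg.norm(T-c,axis=1).round(4),ang(T-c).round(1))
print('screw',ray(r,f([(249,215)]),.062))
g=ray(r,f([(216,116)]),.052)[0]; print('gauge',g,ang(g-c),np.linalg.norm(g-c))
t=ray(r,f([(107,392),(283,438),(258,545),(77,490)]),.02); print('tray',t.round(4).tolist(),t.mean(0),ang(t.mean(0)-c),np.linalg.norm(t.mean(0)-c),ang(t[1]-t[0]),ang(t[2]-t[3]))
E
```

```text
tabs [[0.6987, -0.0039], [0.6048, -0.1094], [0.4674, -0.0813], [0.4243, 0.0519], [0.5144, 0.1552], [0.6532, 0.1309]] c [0.56044622 0.02390898] [0.141  0.1405 0.1405 0.139  0.1392 0.1416] [ -11.4  -71.6 -131.5  168.4  109.3   49.1]
screw [[0.5633346  0.02518703]]
gauge [0.63508675 0.05238083] 20.879494147201413 0.07988651187790395
tray [[0.4446, 0.1165], [0.4197, -0.0049], [0.3485, 0.0081], [0.3781, 0.1313]] [0.3977109 0.0627592] 166.57295278935388 0.1673084687106045 -101.58762125796945 -103.50280409530922
```

>>> carry_out(moves=[[[0,0,0],[0,0,0.15],1],[[0,0,0],[0,0,0.15],1]])

```text
time_s: 2.1
ee_pos: [0.156, -0.5012, 0.2313]
orientation: [-3.142, 0.005, 0.0]
wrist_force: [0.8, 0.5, 0.6]
gripper_width: 0.0516
grip_force: 0.0
```

Run:
```python
from h import *
s=arm.sense(); print(s['joints'],s['orientation'],s['gripper_width'],s['time_s'])
```

```text
[-1.26898943e+00  1.25809304e-01 -3.96271677e-02  1.40539781e+00
 -9.03316931e-06  1.87574560e+00] [-3.14155526e+00  4.93598742e-03  3.13503526e-05] 0.051638160828668254 2.1
```

>>> carry_out(moves=[[[0.46,-0.98,0],[0,0,0],1],[[0.46,-0.98,0],[0,0,0],1],[[0.46,-0.98,0],[0,0,0],1],[[0.46,-0.98,0],[0,0,0],1],[[0.46,-0.98,0],[0,0,0],1],[[0.46,-0.98,0],[0,0,0],1],[[0.46,-0.98,0],[0,0,0],1],[[0.46,-0.98,0],[0,0,0],1],[[0.46,-0.98,0],[0,0,0],1],[[0.46,-0.98,0],[0,0,0],1],[[0.46,-0.98,0],[0,0,0],1],[[0.46,-0.98,0],[0,0,0],1]])

```text
time_s: 3.6
ee_pos: [0.4325, 0.0395, 0.2323]
orientation: [-3.1, -0.101, 0.002]
wrist_force: [-0.4, -0.5, -0.4]
gripper_width: -0.0003
grip_force: 0.0
```

>>> carry_out(moves=[[[0,0,0],[0,0,-0.18],1],[[0,0,0],[0,0,-0.18],1],[[0,0,0],[0,0,-0.18],1],[[0,0,0],[0,0,-0.18],1],[[0,0,0],[0,0,-0.18],1],[[0,0,0],[0,0,-0.18],1],[[0,0,0],[0,0,-0.18],1],[[0,0,0],[0,0,-0.18],1],[[0,0,0],[0,0,-0.18],1],[[0,0,0],[0,0,-0.18],1],[[0,0,0],[0,0,-0.18],1],[[0,0,0],[0,0,-0.18],1]])

```text
time_s: 5.1
ee_pos: [0.432, 0.0378, 0.2322]
orientation: [-1.378, -2.801, -0.053]
wrist_force: [-0.1, -0.3, 0.6]
gripper_width: 0.0001
grip_force: 0.0
```

>>> carry_out(moves=[[[0,0,0],[0,0,-0.18],1],[[0,0,0],[0,0,-0.18],1],[[0,0,0],[0,0,-0.18],1],[[0,0,0],[0,0,0],1]])

```text
time_s: 5.6
ee_pos: [0.4319, 0.0377, 0.2322]
orientation: [-0.594, -3.074, -0.059]
wrist_force: [0.3, -0.6, -1.0]
gripper_width: 0.0
grip_force: 0.0
```

```bash
cat >> h.py <<'E'
from scipy.spatial.transform import Rotation as Ro
C=np.array([.5615,.0245])
def tgt(a,z,R=.143):
    a=np.radians(a); M=np.array([[np.cos(a),np.sin(a),0],[np.sin(a),-np.cos(a),0],[0,0,-1]]).T
    return np.r_[C+R*np.array([np.cos(a),np.sin(a)]),z],Ro.from_matrix(M)
def delta(a,z,R=.143):
    s=arm.sense(); p,Q=tgt(a,z,R); q=Ro.from_rotvec(s['orientation'])
    v=s['ee_pos'][:2]-C
    print('t',s['time_s'],'now ang',ang(v),'R',np.linalg.norm(v),'z',s['ee_pos'][2],'F',np.round(s['wrist_force'],1))
    print('shift units',(q.inv().apply(p-s['ee_pos'])/.05).round(3),'turn',(q.inv()*Q).as_rotvec().round(3),'j',np.round(s['joints'],2))
E
python3 -c "
from h import *
delta(154,.23)"
```

```text
t 5.6 now ang 174.17073665984535 R 0.1302295382089461 z 0.23222093246430353 F [ 0.3 -0.6 -1. ]
shift units [0.349 0.923 0.083] turn [ 0.034 -0.018  0.072] j [ 0.06 -0.05 -0.22  1.4   0.04  0.44]
```

>>> carry_out(moves=[[[0.17,0.46,0.04],[0,0,0],1],[[0.18,0.46,0.04],[0,0,0],1],[[0,0,0],[0.034,-0.018,0.072],1],[[0,0,0.9],[0,0,0],1],[[0,0,0.9],[0,0,0],1],[[0,0,0],[0,0,0],1]])

```text
time_s: 6.35
ee_pos: [0.4303, 0.0867, 0.1374]
orientation: [-0.707, -3.055, 0.003]
wrist_force: [-0.4, -0.2, -0.1]
gripper_width: -0.0001
grip_force: 0.0
```

```bash
python3 -c "
from h import *
delta(154,.042)"
```

```text
t 6.35 now ang 154.64689312564266 R 0.1452241793584176 z 0.1373773649347157 F [-0.4 -0.2 -0.1]
shift units [-0.055  0.039  1.907] turn [-0.003 -0.006 -0.001] j [ 0.2  -0.01 -0.39  1.2   0.    0.65]
```

Lower to the tab height, then look to check clearance.

>>> carry_out(moves=[[[-0.05,0.04,0.64],[0,0,0],1],[[0,0,0.64],[0,0,0],1],[[0,0,0.62],[0,0,0],1],[[0,0,0],[0,0,0],1]])

```text
time_s: 6.85
ee_pos: [0.4355, 0.0878, 0.0452]
orientation: [-0.706, -3.059, 0.0]
wrist_force: [-0.8, 0.3, 0.6]
gripper_width: 0.0004
grip_force: 0.0
```

```bash
python3 -c "
from h import *
delta(154,.042)
i=snap('side','s1.png')['color'][150:310,180:380,::-1]
cv2.imwrite('pics/c1.png',cv2.resize(i,None,fx=3.5,fy=3.5))"
```

```text
t 6.85 now ang 153.34845008902246 R 0.14101876965052093 z 0.045202450953868246 F [-0.8  0.3  0.6]
shift units [ 0.04  -0.032  0.064] turn [-0.001 -0.002  0.   ] j [ 0.2   0.05 -0.54  0.98  0.    0.65]
```

View pics/c1.png

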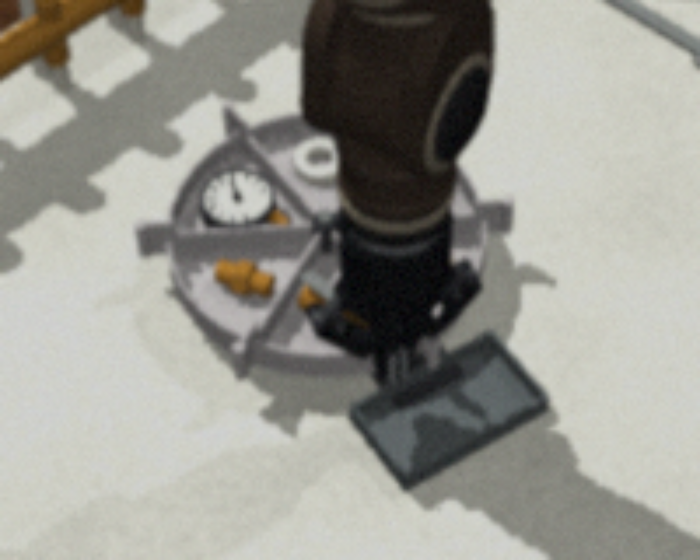

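Fingertips are just left of the front tab, outside the rim and clear of parts. Now I sweep along the circle.

>>> carry_out(moves=[[[0.04,-0.1,0],[0,0,-0.04],1],[[-0.004,-0.143,0],[0,0,-0.05],1],[[-0.004,-0.143,0],[0,0,-0.05],1],[[-0.004,-0.143,0],[0,0,-0.05],1],[[-0.004,-0.143,0],[0,0,-0.05],1],[[-0.004,-0.143,0],[0,0,-0.05],1],[[-0.004,-0.143,0],[0,0,-0.05],1],[[-0.004,-0.143,0],[0,0,-0.05],1]])

```text
time_s: 7.9
ee_pos: [0.422, 0.0359, 0.0479]
orientation: [0.096, 3.137, 0.002]
wrist_force: [-0.6, 1.1, -0.7]
gripper_width: 0.0004
grip_force: 0.5
```

```bash
cat >> h.py <<'E'
def gauge():
    arm.capture('top'); a=[d for d in arm.look_for('gauge','top')]
    arm.capture('side'); b=[d for d in arm.look_for('gauge','side')]
    for d in (a[:2]+b[:2]):
        v=np.array(d['point'])[:2]-C; print('gauge',np.round(d['point'],3),round(d['confidence'],2),'ang',ang(v).round(1),'R',np.linalg.norm(v).round(3))
E
python3 -c "
from h import *
delta(175,.045); gauge()"
```

```text
t 7.9 now ang 175.31917044721214 R 0.13993174870613687 z 0.04792136554683234 F [-0.6  1.1 -0.7]
shift units [0.061 0.017 0.058] turn [0.002 0.003 0.026] j [ 0.08  0.   -0.58  0.98  0.    0.15]
gauge [0.629 0.068 0.05 ] 0.97 ang 32.9 R 0.081
gauge [0.631 0.076 0.051] 0.66 ang 36.5 R 0.087
```

>>> carry_out(moves=[[[0.06,-0.143,0.05],[0,0,-0.04],1],[[-0.004,-0.143,0],[0,0,-0.04],1],[[-0.004,-0.143,0],[0,0,-0.05],1],[[-0.004,-0.143,0],[0,0,-0.05],1],[[-0.004,-0.143,0],[0,0,-0.05],1],[[-0.004,-0.143,0],[0,0,-0.05],1],[[-0.004,-0.143,0],[0,0,-0.05],1],[[-0.004,-0.143,0],[0,0,-0.05],1],[[-0.004,-0.143,0],[0,0,-0.05],1],[[-0.004,-0.143,0],[0,0,-0.05],1],[[-0.004,-0.143,0],[0,0,-0.05],1],[[-0.004,-0.143,0],[0,0,-0.05],1]])

```text
time_s: 9.6
ee_pos: [0.4362, -0.0464, 0.0432]
orientation: [-0.806, 3.036, 0.001]
wrist_force: [-0.7, 0.4, -0.1]
gripper_width: -0.0003
grip_force: 0.5
```

```bash
python3 -c "
from h import *
delta(209,.045); gauge()"
```

```text
t 9.6 now ang -150.50555476317282 R 0.14397786754040368 z 0.043222254866243426 F [-0.7  0.4 -0.1]
shift units [-0.02   0.025 -0.036] turn [0.001 0.    0.013] j [-0.11  0.04 -0.56  0.97  0.   -0.63]
gauge [0.596 0.096 0.052] 0.86 ang 64.2 R 0.079
gauge [0.519 0.082 0.048] 0.17 ang 126.3 R 0.071
gauge [0.591 0.103 0.052] 0.67 ang 69.2 R 0.084
gauge [0.485 0.022 0.052] 0.55 ang -178.0 R 0.076
```

>>> carry_out(moves=[[[-0.02,-0.143,0],[0,0,-0.05],1],[[-0.004,-0.143,0],[0,0,-0.05],1],[[-0.004,-0.143,0],[0,0,-0.05],1],[[-0.004,-0.143,0],[0,0,-0.05],1],[[-0.004,-0.143,0],[0,0,-0.05],1],[[-0.004,-0.143,0],[0,0,-0.05],1],[[-0.004,-0.143,0],[0,0,-0.05],1],[[-0.004,-0.143,0],[0,0,-0.05],1],[[-0.004,-0.143,0],[0,0,-0.05],1],[[-0.004,-0.143,0],[0,0,-0.05],1],[[-0.004,-0.143,0],[0,0,-0.05],1],[[-0.004,-0.143,0],[0,0,-0.05],1]])

```text
time_s: 11.3
ee_pos: [0.4983, -0.1035, 0.0426]
orientation: [1.667, -2.663, -0.002]
wrist_force: [-0.3, -0.5, 0.5]
gripper_width: -0.0001
grip_force: 0.5
```

```bash
python3 -c "
from h import *
delta(244,.045); gauge()"
```

```text
t 11.3 now ang -116.27857447582846 R 0.1427306016094175 z 0.04256678229865418 F [-0.3 -0.5  0.5]
shift units [ 0.005 -0.014 -0.049] turn [0.001 0.    0.002] j [-0.21  0.17 -0.41  0.99  0.   -1.32]
gauge [0.554 0.1   0.052] 0.67 ang 95.7 R 0.075
gauge [0.567 0.03  0.03 ] 0.65 ang 42.3 R 0.008
gauge [0.548 0.108 0.051] 0.78 ang 99.5 R 0.085
gauge [0.634 0.    0.05 ] 0.33 ang -18.6 R 0.077
```

>>> carry_out(moves=[[[0,-0.143,-0.04],[0,0,-0.05],1],[[-0.004,-0.143,0],[0,0,-0.05],1],[[-0.004,-0.143,0],[0,0,-0.05],1],[[-0.004,-0.143,0],[0,0,-0.05],1],[[-0.004,-0.143,0],[0,0,-0.05],1],[[-0.004,-0.143,0],[0,0,-0.05],1],[[-0.004,-0.143,0],[0,0,-0.05],1],[[-0.004,-0.143,0],[0,0,-0.05],1],[[-0.004,-0.143,0],[0,0,-0.05],1],[[-0.004,-0.143,0],[0,0,-0.05],1],[[-0.004,-0.143,0],[0,0,-0.05],1],[[-0.004,-0.143,0],[0,0,-0.05],1]])

```text
time_s: 13.0
ee_pos: [0.5816, -0.1164, 0.0444]
orientation: [2.379, -2.052, -0.001]
wrist_force: [-0.5, -1.1, 0.0]
gripper_width: -0.0001
grip_force: 0.5
```

```bash
python3 -c "
from h import *
delta(278,.045); gauge()"
```

```text
t 13.0 now ang -81.8819804470239 R 0.14234718119084877 z 0.04442761626004982 F [-0.5 -1.1  0. ]
shift units [ 0.013  0.006 -0.011] turn [0.001 0.    0.008] j [-0.2   0.31 -0.22  1.04  0.   -1.92]
gauge [0.492 0.004 0.047] 0.6 ang -163.5 R 0.073
gauge [0.507 0.088 0.053] 0.85 ang 130.7 R 0.084
```

>>> carry_out(moves=[[[0.01,-0.143,0],[0,0,-0.05],1],[[-0.004,-0.143,0],[0,0,-0.05],1],[[-0.004,-0.143,0],[0,0,-0.05],1],[[-0.004,-0.143,0],[0,0,-0.05],1],[[-0.004,-0.143,0],[0,0,-0.05],1],[[-0.004,-0.143,0],[0,0,-0.05],1],[[-0.004,-0.143,0],[0,0,-0.05],1],[[-0.002,-0.1,0],[0,0,-0.035],1],[[-0.001,-0.06,0],[0,0,-0.02],1],[[0,-0.03,0],[0,0,-0.01],1],[[0,0,0],[0,0,0],1]])

```text
time_s: 14.58
ee_pos: [0.6375, -0.0964, 0.0444]
orientation: [-2.75, 1.518, 0.001]
wrist_force: [-0.8, -0.5, -0.9]
gripper_width: 0.0002
grip_force: 0.0
```

```bash
python3 -c "
from h import *
delta(302,.045); gauge()
i=snap('top','t2.png')['color'][140:310,205:350,::-1]
cv2.imwrite('pics/c2.png',cv2.convertScaleAbs(cv2.resize(i,None,fx=3.5,fy=3.5,interpolation=cv2.INTER_CUBIC),alpha=1.5))"
```

```text
t 14.575 now ang -57.85784847315474 R 0.14277799830633123 z 0.04442441637376632 F [-0.8 -0.5 -0.9]
shift units [ 0.004  0.007 -0.012] turn [-0.     0.001  0.003] j [-0.15  0.41 -0.09  1.08  0.   -2.28]
gauge [0.499 0.05  0.054] 0.73 ang 158.3 R 0.068
gauge [0.497 0.059 0.052] 0.95 ang 151.5 R 0.073
```

View pics/c2.png

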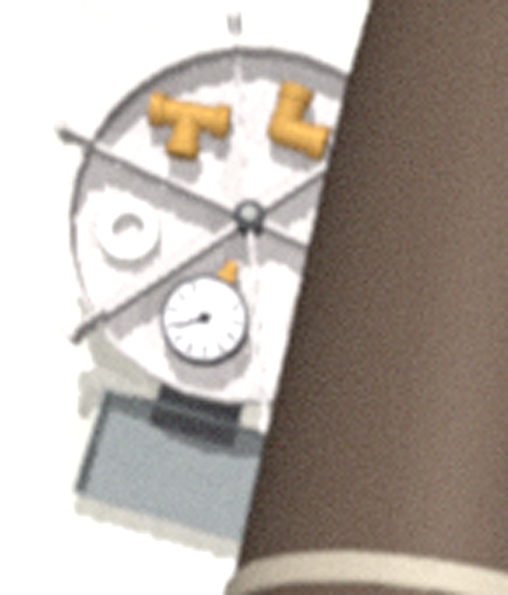

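Gauge now at crop pixel (204,319), left of the bay-to-tray line; visible tab ends at (75,338) and (64,132).

Run:
```python
from h import *
r=arm.capture('top'); f=lambda p:np.array(p)/3.5+[205-.35,140-.35]
for p,z in [((204,319),.052),((75,338),.068),((64,132),.068)]:
    v=ray(r,f([p]),z)[0]-C; print(ang(v),np.linalg.norm(v))
```

```text
158.50485364127863 0.07368160535348722
128.8649231703025 0.1403303703785642
68.08049940834735 0.13899255915380299
```

>>> carry_out(moves=[[[0,-0.08,0],[0,0,-0.03],1],[[-0.001,-0.1,0],[0,0,-0.035],1],[[-0.001,-0.1,0],[0,0,-0.035],1],[[-0.001,-0.08,0],[0,0,-0.03],1],[[0,-0.05,0],[0,0,-0.018],1],[[0,-0.02,0],[0,0,0],1],[[0,0,0],[0,0,0],1]])

```text
time_s: 15.75
ee_pos: [0.6548, -0.0836, 0.0444]
orientation: [-2.854, 1.31, 0.001]
wrist_force: [0.3, 1.4, -1.3]
gripper_width: 0.0002
grip_force: 0.0
```

```bash
python3 -c "
from h import *
delta(310,.045); gauge()"
```

```text
t 15.75 now ang -49.20407095359204 R 0.1428502904049824 z 0.04438998590397865 F [ 0.3  1.4 -1.3]
shift units [ 0.003  0.04  -0.012] turn [-0.     0.001  0.012] j [-0.13  0.43 -0.05  1.09  0.   -2.41]
gauge [0.496 0.041 0.054] 0.68 ang 166.0 R 0.067
gauge [0.491 0.05  0.051] 0.79 ang 160.3 R 0.075
```

>>> carry_out(moves=[[[0,0.2,0],[0,0,0],1],[[0,0.2,0],[0,0,0],1],[[0,0,-0.7],[0,0,0],1],[[0,0,-0.9],[0,0,0],1],[[0,0,-0.9],[0,0,0],1],[[0.6,0.6,0],[0,0,0],1],[[0.6,0.6,0],[0,0,0],1],[[0.6,0.6,0],[0,0,0],1],[[0.6,0.6,0],[0,0,0],1],[[0,0,0],[0,0,0],1]])

```text
time_s: 17.2
ee_pos: [0.6256, -0.2694, 0.1689]
orientation: [-2.852, 1.317, 0.001]
wrist_force: [-1.1, -0.3, -0.4]
gripper_width: 0.0001
grip_force: 0.0
```

```bash
python3 -c "
from h import *
delta(310,.045); gauge()
i=snap('top','t3.png')['color'][140:310,205:350,::-1]
cv2.imwrite('pics/c3.png',cv2.convertScaleAbs(cv2.resize(i,None,fx=3.5,fy=3.5,interpolation=cv2.INTER_CUBIC),alpha=1.3))"
```

```text
t 17.2 now ang -77.69824372883998 R 0.3008279915559688 z 0.168930361479339 F [-1.1 -0.3 -0.4]
shift units [-2.444 -2.816  2.479] turn [0.    0.001 0.008] j [-0.41  0.43  0.23  1.37  0.   -2.68]
gauge [0.495 0.04  0.054] 0.91 ang 166.5 R 0.069
gauge [0.492 0.05  0.052] 0.69 ang 159.5 R 0.074
gauge [0.388 0.351 0.016] 0.56 ang 117.9 R 0.37
```

View pics/c3.png

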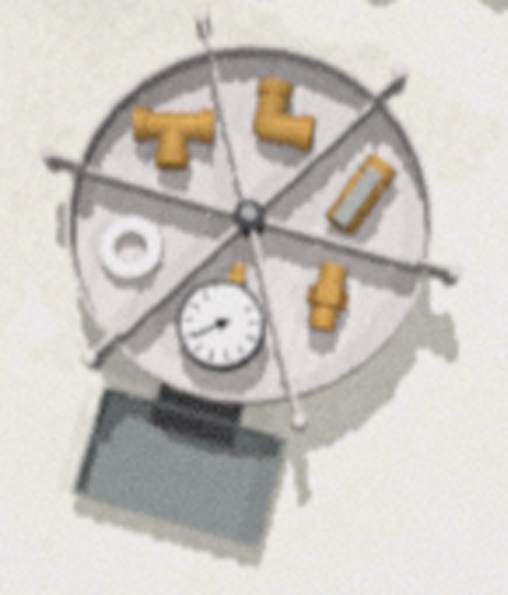

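The gauge, at (220,324), sits centred between its dividers and squarely behind the tray. It measures about 166.5° against the tray's 167°, well within the 18 mm allowed, and the arm is clear.

```bash
python3 -c "
from h import *
print(arm.sign_off())"
```

```text
the job is handed in; nothing more can be done
None
```

The carousel was pushed round by one finger tab until the gauge bay stood at the front, behind the pick tray (about 166.5° measured against the tray's 167°), the arm was backed clear, and the job was handed in at about 17 s; the sign-off gave no verdict.

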